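Open the odour-filter unit of the empties cabinet

ROBOT

A 6-joint arm with a two-finger parallel gripper is mounted at the origin on the work surface. World frame = base frame: x ahead of the robot, y to its left, z up, the work surface at z = 0. Lengths are in mm, angles in rad, forces in N, time in s.
With the tool pointing down it reaches from about 325 to 750 mm from the base axis. Payload 7.6 kg.
Tool frame: the origin (TCP) lies on the centre line of the jaws, within the pads' length; the fingertips stand 8 mm ahead of it and the grasp point (between the pads) lies 11 mm behind it; z points along the fingers, y is the line along which they close (so a half turn about z gives the same grasp; the last joint's range is limited). The gripper opens to 85 mm and grips with 20 to 120 N. Pads are 22 mm wide; open, the fingers measure 114 mm over their backs; the gripper's body (76 mm by 85 mm) begins 54 mm behind the grasp point. The pads swing forward as they close: fully open they stand 13 mm farther back than shut.
Start: joints at [1.261, 0.052, 1.401, -0, 1.689, -0.07], TCP at [124.674, 510.001, 239.323] pointing down, gripper open.
Joint ranges: [-2.9, 2.9], [-0.91, 2.17], [0.12, 2.37], [-1.06, 4.2], [0.26, 2.73], [-2.93, 2.93]. Speed limits (rad/s): [2.57, 2.57, 3.01, 3.14, 3.14, 3.14].

INTERFACE

Orientations are given as a unit quaternion [w, x, y, z].
In Python, from workcell import status, read_camera, get_calibration, order gives the robot as it stands.
- The arm moves only by the tool carry_out, never from a script. Its argument "deltas" is a list of rows, each a list of 4 numbers: the shift along the tool's x, y, z in mm, then the turn about the tool's z in degrees. A call has 1 to 12 rows; each row is the pose to reach, as a shift and turn from the pose commanded when the call began, along the tool's axes at that moment; what a row does not reach only later rows make up. A row lasts 1/12 s, in which the tool goes at most 41.7 mm and 7.16 degrees, less where a joint would pass 70% of its speed; a pose out of reach is approached as far as the arm can. A call with a gripper value outside its range is refused whole. "grip" is the gripper's target within -1 to 1 (fully open at 1, half-way at 0, shut at -1), set as the call begins (left out, the last holds). The fingers move at their own pace and stop on an object; "newtons" is the grip in N (left out, the last holds). Time passes only in rows, so rows that repeat a pose let the fingers close. It gives the time, the measured TCP pose, the force, the opening and the grip force at its end, in the units of the state.
- status.get_obs(): the state, without advancing time (a new reading comes with each control period).
- read_camera(name): name is "scene" or "top" or "wrist"; returns the picture (420x560x3 uint8, blue, green, red); there is no depth.
- get_calibration(name): a dict with "K" (3x3 intrinsics, pixels), "dist" ([k1, k2, p1, p2, k3] as OpenCV has them; the pictures are not rectified), "extrinsics" (4x4, takes a point from world to camera coordinates); the wrist camera has in their place "T_tool_cam" (4x4, takes a point from camera to tool coordinates, whose origin is the TCP and whose axes are the flange's). Camera axes: x right, y down, z forward; pixel columns grow to the right and rows downward; lengths in mm; the calibration is good to about 2 mm. A picture is of the moment at which its call begins: read the wrist's pose just before it. get_calibration takes no time and is no camera call.
- order.job_done(): hands the job in; it is judged then, once.
The state is a dict: "time": time; "joints": joint angles; "qvel": joint speeds; "joint_efforts": joint torques, N m; "tool_pos": TCP position; "orientation": TCP orientation; "contact_force": force on the tool from outside, world axes, zero at the start; "wrist_torque": the same for the moment, N m; "opening": finger opening in mm; "grasp_force": force on a finger pad.
Only numpy, scipy, OpenCV 4.12 (cv2) and the standard library are available. Lean on these libraries where they do the work, as an engineer would, in place of code of your own. Each camera call takes 0.05 s, during which the arm holds its last target. There are 200 camera calls.

TASK

Open the odour-filter unit: press its snap tab down with the fingertips until it is fully in, flush with the deck, then push the released cover along its rails, off its seat, until the filter well is completely uncovered and the cover lies flat on the unit's apron. Only press and push: do not lift the cover, and leave the bottles, cans, cup, opener and crate where they stand. Finish with the hand clear.

Things in the scene. Friction and masses are not known exactly. Their poses are not given: they have to be found in the camera images.
- unit: Grey plastic odour-filter unit fixed to the table, 291 x 118 mm in plan, flat deck 50 mm above the table. Origin: on the table, under the middle of the cover's seat; x along its length, the way the cover slides off; z up. Along x: rear deck -105 to -52 mm, seat -45 to 45, apron with tab to an end rim at 180 (10 mm high). A hose spigot sticks out of the rear end to -133, below the deck.
- well (a point): Centre of the filter well's mouth at deck level, x = y = 0 of the unit, 50 mm above the table; well 70 mm along x, 64 mm wide, 8 mm deep, black grille inside. Beside the seat the side walls (|y| 51 to 59 mm) are 16 mm above the deck and their lips reach in to |y| = 43 mm, so that the cover cannot be lifted; beside the apron they are 10 mm high.
- rear_deck (a point): Point on the bare deck behind the cover, x = -78, y = 0 mm of the unit, 50 mm above the table: room for fingertips behind the cover's rear face. Two corner stops (x -52 to -47, |y| 38 to 51 mm, 12 mm high) leave the middle 76 mm of the rear face free to push.
- cover: White cover with dark vent slots, loose, about 0.18 kg: 90 mm along x, 82 wide (98 over flanges), 22 high on two 4 mm runners. Origin: centre of its underside; axes as the unit's. Starts over the unit's origin (1 mm), about 2 mm play. Push its flat rear face (x = -45, 4 to 22 mm above deck); it slides with a few newtons. Well uncovered from 80 mm of travel; end rim stops it at 135 mm.
- tab (a joint): Travel of the snap tab, m: 0 = out (top 14 mm above the deck, blocking the cover's front face); grows as it is pressed straight down; the cover can pass over it from 0.010; 0.014 = flush with the deck, 0.016 = stop. It takes about 5 N to move and stays where it is left. It may start up to 0.003 in.
- tab_top (a point): Centre of the top face of the snap tab, a white ribbed plastic block 40 x 40 mm in plan, standing in the apron just in front of the cover (this point is at x = 67, y = 0 mm in the unit's frame, 64 mm above the table when out).
- bottle_a: Empty brown glass bottle, 62 mm diameter, 230 mm tall, upright; origin at its foot. Leave alone.
- bottle_b: Another identical brown bottle; origin at its foot. Leave alone.
- can_low: Aluminium can, 66 mm diameter, 115 mm tall, lower of a stack of two; origin at its foot. Leave alone.
- can_top: Same can, upper of the stack; origin at its foot. Leave alone.
- can_near: Same can standing on the table beside the unit's apron; origin at its foot. Leave alone.
- cup: White ceramic cup, 76 mm rim diameter, 80 mm tall, standing beside the unit; origin at its foot. Leave alone.
- opener: Flat steel bottle opener, 150 mm long, 42 mm wide, 6 mm thick, lying beside the unit along its own x; origin at its underside. Leave alone.
- crate: Yellow plastic slatted crate 200 x 280 x 130 mm on the table; origin under its centre. Leave alone.
There are look-alikes about, which are no part of the job. Several things have the shape of the cover; the one meant has the colours described above.

How it is judged (in metres and radians):
On the way, in this order (a step that is already met when the one before it is completed fails the run):
1. the snap tab is pressed in (at least 12 mm) while the cover is still on its seat (value of joint tab above 0.012 m and x of cover in the frame of unit below 0.02 m), for 0.1 s.
2. the cover is pushed along the rails clear of the filter well (x of cover in the frame of unit above 0.08 m), for 0.1 s.
At the end, for the whole second after the job is handed in: The cover lies flat and at rest on the unit's deck (origin 46 to 54 mm high, tilt under 0.06 rad), between the side walls (within 12 mm of the middle), 80 to 140 mm along the unit's x from its seat so that the well is uncovered; the tab is still in (over 10 mm) (x of cover in the frame of unit between 0.08 and 0.14 m and y of cover in the frame of unit between -0.012 and 0.012 m and z of cover in the frame of unit between 0.046 and 0.054 m and angle between cover's own z axis and vertical below 0.06 rad and linear speed of cover below 0.01 m/s and value of joint tab above 0.01 m); the robot touches nothing.
It fails at once if the cover is lifted or carried (over 10 mm above the deck, or tipped over 0.25 rad) (z of cover in the frame of unit above 0.06 m or angle between cover's own z axis and vertical above 0.25 rad).
It fails at once if a bottle, can, the cup, the opener or the crate is moved by more than 25 mm (distance of any of bottle_a, bottle_b, can_low, can_top, can_near, cup, opener, crate from where it was at the start of the episode above 0.025 m).
It also fails if it takes over 38 s, if anything falls off the work surface, if the arm or the gripper's body presses on something with over 40 N, if the wrist force passes 120 N, or if a joint passes its speed limit or range.

## Working session

There is one attempt and no reset: what is moved stays moved. The work goes in short steps, Python scripts to look and compute and a tool call to move; the robot and the scene stay as the last step left them, time stands still between calls to the robot, and variables do not carry over. Pictures are saved under pics/ and viewed, at most 10 in all, crops included, and the job is handed in when it is done.

Besides the shell and the picture viewer there is one more tool, called after "Request:" as a command line: name --pt "numbers of a row" for each row, then --argument value for the rest. carry_out: Moves the arm, as the interface text tells. Its arguments: {"type":"object","properties":{"deltas":{"type":"array","items":{"type":"array","items":{"type":"number"}}},"grip":{"type":"number"},"newtons":{"type":"number"}},"required":["deltas"]}

```bash
ls; mkdir -p pics; python3 - <<'E'
from workcell import status, read_camera, get_calibration
import cv2,numpy as np
for n in("top","scene"):
    cv2.imwrite(f"pics/{n}0.png",read_camera(n))
    c=get_calibration(n);print(n,c)
o=status.get_obs();print(o)
print(get_calibration("wrist"))
E
```

```text
pics
top {'K': array([[395.11398667,   0.        , 282.69894525],
       [  0.        , 395.11398667, 213.5691936 ],
       [  0.        ,   0.        ,   1.        ]]), 'dist': array([0.00491798, 0.        , 0.        , 0.        , 0.        ]), 'extrinsics': array([[-1.87942048e-02, -9.99717084e-01,  1.45783756e-02,
         1.16518795e+01],
       [-9.94325755e-01,  1.71619126e-02, -1.04984577e-01,
         5.20570013e+02],
       [ 1.04704683e-01, -1.64687560e-02, -9.94366989e-01,
         9.87819308e+02],
       [ 0.00000000e+00,  0.00000000e+00,  0.00000000e+00,
         1.00000000e+00]])}
scene {'K': array([[382.70295749,   0.        , 276.83292352],
       [  0.        , 382.70295749, 210.7197086 ],
       [  0.        ,   0.        ,   1.        ]]), 'dist': array([0.0002481, 0.       , 0.       , 0.       , 0.       ]), 'extrinsics': array([[-7.33546954e-01,  6.79630944e-01,  3.26288129e-03,
         3.94527051e+02],
       [ 5.56270193e-01,  6.03144289e-01, -5.71647129e-01,
        -2.52925557e+02],
       [-3.90477066e-01, -4.17514966e-01, -8.20493092e-01,
         1.4267
[... 730 characters left out ...]
e': array([-0.02908485,  0.01017395, -0.01011822]), 'grasp_force': 0.0, 'opening': 85.12819831957312}
{'K': array([[361.45127721,   0.        , 280.83925515],
       [  0.        , 361.45127721, 207.74616951],
       [  0.        ,   0.        ,   1.        ]]), 'dist': array([-0.09554149,  0.        ,  0.        ,  0.        ,  0.        ]), 'T_tool_cam': array([[ 2.11913355e-04, -9.63324784e-01, -2.68338064e-01,
         6.68779434e+01],
       [ 9.99999580e-01,  4.43358078e-04, -8.01915894e-04,
        -2.22963699e-01],
       [ 8.91475304e-04, -2.68337781e-01,  9.63324473e-01,
        -1.33632992e+02],
       [ 0.00000000e+00,  0.00000000e+00,  0.00000000e+00,
         1.00000000e+00]])}
```

View pics/top0.png

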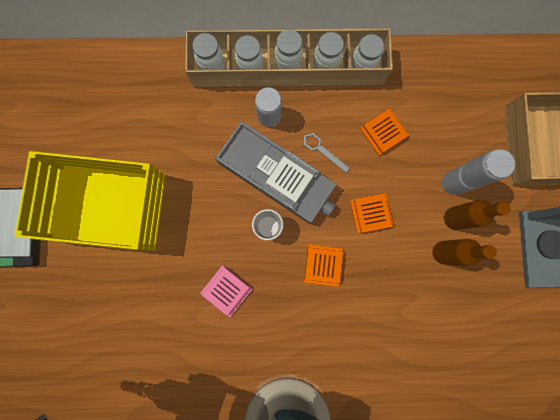

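View pics/scene0.png

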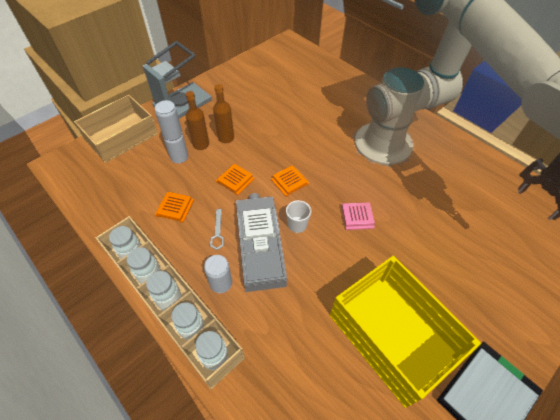

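Top view: the white cover with dark slots is at about (291,178), the white tab at (267,163), and the unit's spigot at (330,208). The look-alikes are pink at (227,291) and orange at (385,131), (372,213) and (324,265). Only the white one sits in the grey unit, so that is the cover. Next: measure it and confirm in a crop.

```bash
cat > h.py <<'E'
import cv2,numpy as np
from workcell import status, read_camera, get_calibration
from scipy.spatial.transform import Rotation as R
def pose():
    o=status.get_obs();T=np.eye(4);q=o["orientation"];T[:3,:3]=R.from_quat(np.r_[q[1:],q[0]]).as_matrix();T[:3,3]=o["tool_pos"];return T
def cam(n,T=None):
    c=get_calibration(n);M=T@c["T_tool_cam"] if n=="wrist" else np.linalg.inv(c["extrinsics"])
    return c["K"],c["dist"],M   # M camera->world
def cast(px,z,C):
    K,d,M=C;u=cv2.undistortPoints(np.float64(px).reshape(-1,1,2),K,d).reshape(-1,2)
    r=np.c_[u,np.ones(len(u))]@M[:3,:3].T;o=M[:3,3]
    return o+r*((z-o[2])/r[:,2])[:,None]
def proj(P,C):
    K,d,M=C;I=np.linalg.inv(M)
    return cv2.projectPoints(np.float64(P).reshape(-1,1,3),cv2.Rodrigues(I[:3,:3])[0],I[:3,3],K,d)[0].reshape(-1,2)
def white(im):
    h=cv2.cvtColor(im,cv2.COLOR_BGR2HSV);return ((h[...,1]<45)&(h[...,2]>165)).astype(np.uint8)*255
E
python3 - <<'E'
from h import *
im=cv2.imread("pics/top0.png");C=cam("top")
m=white(im);m[:, :200]=0
m=cv2.morphologyEx(m,cv2.MORPH_CLOSE,np.ones((3,3)))
for c in cv2.findContours(m,0,2)[0]:
    (x,y),s,a=cv2.minAreaRect(c)
    if cv2.contourArea(c)>60 and 100<y<240: print(x,y,s,a,cv2.contourArea(c))
    if cv2.contourArea(c)>60 and 225<x<320 and 150<y<205:
        big=cv2.contourArea(c)>500;z=72 if big else 62
        b=cast(cv2.boxPoints(((x,y),s,a)),z,C);print(z,b.mean(0).round(1),[np.round(b[i]-b[i-1],1)[:2] for i in range(4)])
# grey unit
h=cv2.cvtColor(im,cv2.COLOR_BGR2HSV);g=((h[...,1]<60)).astype(np.uint8)*255
g[:110]=0;g[225:]=0;g[:,:205]=0;g[:,345:]=0
n,l,st,ce=cv2.connectedComponentsWithStats(g);k=1+st[1:,4].argmax()
c=cv2.findContours((l==k).astype(np.uint8),0,2)[0][0];r=cv2.minAreaRect(c);b=cast(cv2.boxPoints(r),55,C)
print(r,b.round(0),[np.round(b[i]-b[i-1],1)[:2] for i in range(4)])
cv2.imwrite("pics/crop1.png",cv2.resize(im[80:250,200:420],None,fx=3.5,fy=3.5,interpolation=2))
E
```

```text
267.0 224.5 (29.0, 30.0) 90.0 692.5
282.1922912597656 173.9615478515625 (51.864471435546875, 31.895263671875) 33.6900634765625 1326.0
72 [615.1   2.5  72. ] [array([ 73.7, 105.5]), array([ 66.7, -44.9]), array([ -74.7, -106. ]), array([-65.7,  45.4])]
500.300048828125 162.89999389648438 (26.385601043701172, 25.491174697875977) 26.56505012512207 516.0
((279.88458251953125, 174.42306518554688), (126.19429779052734, 48.5362663269043), 33.690067291259766) [[ 658.  174.   55.]
 [ 762.  105.   55.]
 [ 577. -158.   55.]
 [ 476.  -87.   55.]] [array([181.9, 260.8]), array([104.4, -68.8]), array([-185.6, -262.8]), array([-100.7,   70.8])]
```

View pics/crop1.png

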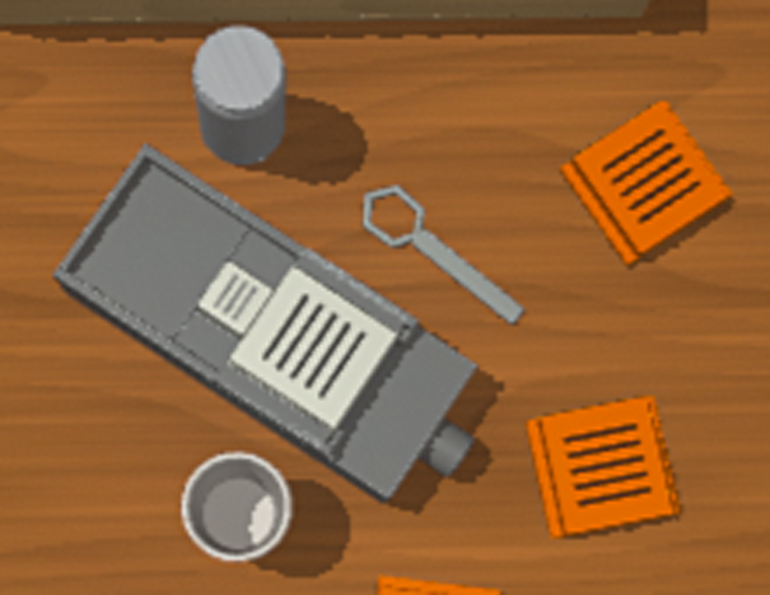

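Confirmed: the white slotted cover sits on the grey unit, crop corners (297,265), (400,330), (335,430) and (232,360). The rim corners are (147,148) and (58,272), and the rear deck corners (478,367) and (388,497). I'll fit the pose from these.

```bash
cat >> h.py <<'E'
def fit(px,uv,z,C):
    W=np.vstack([cast([p],zz,C)[0,:2] for p,zz in zip(px,z)]);uv=np.float64(uv)
    a=uv-uv.mean(0);b=W-W.mean(0);th=np.arctan2((a[:,0]*b[:,1]-a[:,1]*b[:,0]).sum(),(a*b).sum())
    c,s=np.cos(th),np.sin(th);Q=np.array([[c,-s],[s,c]]);t=W.mean(0)-Q@uv.mean(0)
    return t,th,W-(uv@Q.T+t)
E
python3 - <<'E'
from h import *
p=np.array([(147,148),(58,272),(478,367),(388,497),(297,265),(400,330),(335,430),(232,360)])/3.5+[200,80]-.4
uv=[(180,-59),(180,59),(-105,-59),(-105,59),(45,-41),(-45,-41),(-45,41),(45,41)]
t,th,r=fit(p,uv,[60,60,50,50,72,72,72,72],cam("top"))
print(t,np.degrees(th),r.round(1))
c,s=np.cos(th),np.sin(th)
for n,x in(("tab",67),("rear",-78)): print(n,t+np.array([c,s])*x)
T=pose();print(T.round(3))
yaw=np.degrees(np.arctan2(T[1,0],T[0,0]));print("tool x yaw",yaw)
E
```

```text
[603.76024588 -14.92043201] 55.085876955942425 [[-1.6  4. ]
 [ 4.1  1.1]
 [-1.9  0.4]
 [ 1.6  0.6]
 [-1.1 -2.6]
 [ 2.2 -1.1]
 [-1.4 -0.2]
 [-1.8 -2.3]]
tab [642.1075631   40.02029297]
rear [559.11710045 -78.88127602]
[[-9.71000e-01  2.37000e-01 -0.00000e+00  1.24585e+02]
 [ 2.37000e-01  9.71000e-01 -1.00000e-03  5.09750e+02]
 [ 0.00000e+00 -1.00000e-03 -1.00000e+00  2.38559e+02]
 [ 0.00000e+00  0.00000e+00  0.00000e+00  1.00000e+00]]
tool x yaw 166.2611149276756
```

Request:
carry_out --pt "-12 -8 0 3" --pt "-36 -22 0 8" --pt "-64 -39 0 13" --pt "-94 -58 0 18" --pt "-124 -76 0 23" --pt "-154 -95 0 28" --pt "-184 -113 0 33" --pt "-214 -131 0 38" --pt "-244 -150 0 43" --pt "-270 -166 0 48" --pt "-290 -178 0 52" --pt "-300 -184 0 56" --grip -1

```text
time: 1.1
tool_pos: [373.9, 257.9, 238.9]
orientation: [0.0, 0.574, 0.819, -0.0]
contact_force: [-0.4, -0.1, -0.7]
opening: 0.3
grasp_force: 0.0
```

```bash
cat > go.py <<'E'
import sys
from h import *
# tool deltas to reach world x y z yaw(deg)
def to(x,y,z,yaw):
    T=pose();d=T[:3,:3].T@(np.array([x,y,z])-T[:3,3]);w=np.degrees(np.arctan2(T[1,0],T[0,0]))
    print("tool",T[:3,3].round(1),"yaw",w.round(2),"delta",d.round(1),"turn",round((w-yaw+180)%360-180,2),"F",status.get_obs()["contact_force"].round(1),"t",status.get_obs()["time"])
to(*map(float,sys.argv[1:5]))
E
python3 go.py 621 10 245 55.1
```

```text
tool [373.9 257.9 238.9] yaw 109.9 delta [-317.2  148.    -6. ] turn 54.8 F [-0.4 -0.1 -0.7] t 1.1
```

Request:
carry_out --pt "-13 6 0 3" --pt "-38 18 0 8" --pt "-70 33 0 13" --pt "-102 48 0 18" --pt "-134 63 0 23" --pt "-166 78 0 28" --pt "-198 93 0 33" --pt "-230 108 0 38" --pt "-262 123 0 43" --pt "-290 136 0 48" --pt "-308 144 0 52" --pt "-317 148 0 55"

```text
time: 2.1
tool_pos: [622.1, 11.5, 237.8]
orientation: [-0.0, 0.887, 0.461, -0.001]
contact_force: [-1.0, 0.3, -0.0]
opening: -0.1
grasp_force: 0.0
```

Request:
carry_out --pt "0 0 0 0" --pt "0 0 0 0"

```text
time: 2.27
tool_pos: [620.8, 13.8, 238.5]
orientation: [-0.0, 0.886, 0.464, -0.001]
contact_force: [-0.5, -0.5, -0.7]
opening: 0.1
grasp_force: 0.0
```

```bash
python3 - <<'E'
from h import *
T=pose();np.save("T1.npy",T);im=read_camera("wrist");cv2.imwrite("pics/w1.png",im);print(T.round(3))
C=cam("wrist",T);th=np.radians(55.09);c,s=np.cos(th),np.sin(th);t=np.array([603.8,-14.9])
for u in[(180,-59,60),(180,59,60),(-105,-59,50),(-105,59,50),(67,0,64)]:
    print(u,proj([[t[0]+c*u[0]-s*u[1],t[1]+s*u[0]+c*u[1],u[2]]],C).round(0))
E
```

```text
[[ 5.69000e-01  8.22000e-01 -1.00000e-03  6.20819e+02]
 [ 8.22000e-01 -5.69000e-01  0.00000e+00  1.37930e+01]
 [-1.00000e-03 -1.00000e-03 -1.00000e+00  2.38467e+02]
 [ 0.00000e+00  0.00000e+00  0.00000e+00  1.00000e+00]]
(180, -59, 60) [[357.   9.]]
(180, 59, 60) [[210.   8.]]
(-105, -59, 50) [[339. 317.]]
(-105, 59, 50) [[224. 317.]]
(67, 0, 64) [[283. 149.]]
```

View pics/w1.png

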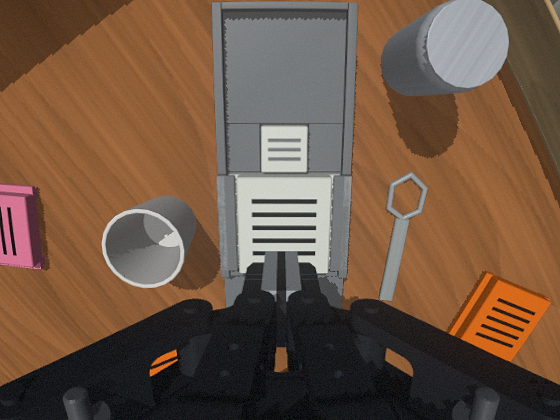

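The wrist view shows the tab at (261–308, 125–172), the cover with its front edge at row 178, and the rim corners at (215,4) and (357,4). All of it agrees with the top fit to about 2 px. I'll refine and plan the press.

```bash
python3 - <<'E'
from h import *
T=np.load("T1.npy");C=cam("wrist",T);im=cv2.imread("pics/w1.png")
m=white(im);m[:,:225]=0;m[:,345:]=0;m[:118]=0;m[174:]=0
c=max(cv2.findContours(m,0,2)[0],key=cv2.contourArea);r=cv2.minAreaRect(c);print(r)
for z in(64,62):
    b=cast(cv2.boxPoints(r),z,C);print(b.mean(0).round(1),[np.linalg.norm(b[i]-b[i-1]).round(1) for i in range(4)])
px=[(215,4),(357,4),(237.5,178),(329.5,178),(261.5,125),(307.5,125)]
t,th,e=fit(px,[(180,59),(180,-59),(45,41),(45,-41),(87,20),(87,-20)],[60,60,72,72,64,64],C);print(t,np.degrees(th),e.round(1))
print("tab",t+67*np.array([np.cos(th),np.sin(th)]))
E
```

```text
((283.5, 148.5), (45.0, 45.0), 90.0)
[642.7  39.8  64. ] [np.float64(38.1), np.float64(37.6), np.float64(38.1), np.float64(38.8)]
[642.6  39.6  62. ] [np.float64(38.4), np.float64(37.9), np.float64(38.4), np.float64(39.0)]
[604.87887653 -14.9342359 ] 54.865960237447915 [[ 3.3  0.3]
 [ 0.3  3.7]
 [ 0.  -3. ]
 [-3.1  0. ]
 [ 0.2 -1.1]
 [-0.8  0.1]]
tab [643.43678814  39.85889736]
```

```bash
python3 go.py 643.4 40.6 90 55
```

```text
tool [620.6  14.3 238.9] yaw 55.37 delta [ 34.6   4.  148.9] turn 0.37 F [ 0.5 -0.1 -0.5] t 2.3167
```

Request:
carry_out --pt "6 1 5 0.4" --pt "16 2 25 0.4" --pt "26 3 55 0.4" --pt "33 4 85 0.4" --pt "34.5 4 112 0.4" --pt "34.5 4 132 0.4" --pt "34.5 4 144 0.4" --pt "34.5 4 149 0.4" --pt "34.5 4 149 0.4" --pt "34.5 4 149 0.4"

```text
time: 3.15
tool_pos: [644.6, 40.3, 91.8]
orientation: [0.0, 0.887, 0.461, 0.001]
contact_force: [0.1, 0.5, 0.7]
opening: 0.1
grasp_force: 0.0
```

```bash
python3 go.py 643.4 40.6 57 55; python3 - <<'E'
from h import *
T=pose();im=read_camera("wrist");cv2.imwrite("pics/w2.png",im)
E
```

```text
tool [644.6  40.3  91.8] yaw 54.89 delta [-0.4 -1.2 34.8] turn -0.11 F [0.1 0.5 0.7] t 3.15
```

View pics/w2.png

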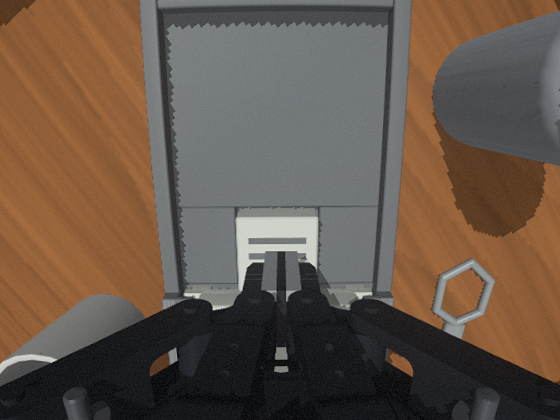

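The fingertips at (281,255) stand over the tab (237–318, front edge at row 210), centred within about 1–2 mm. Pressing down.

Request:
carry_out --pt "0 0 5 0" --pt "0 0 11 0" --pt "0 0 17 0" --pt "0 0 21 0" --pt "0 0 24 0" --pt "0 0 27 0" --pt "0 0 30 0" --pt "0 0 32 0" --pt "0 0 34 0" --pt "0 0 34 0" --pt "0 0 34 0" --pt "0 0 34 0"

```text
time: 4.2
tool_pos: [643.9, 39.9, 56.1]
orientation: [-0.0, 0.888, 0.461, -0.0]
contact_force: [-0.5, -0.5, 1.7]
opening: 0.1
grasp_force: 0.7
```

Request:
carry_out --pt "0 0 1 0" --pt "0 0 2 0" --pt "0 0 2 0" --pt "0 0 2 0"

```text
time: 4.53
tool_pos: [644.0, 39.9, 56.0]
orientation: [0.0, 0.888, 0.461, 0.0]
contact_force: [-7.4, -0.6, 11.0]
opening: -0.2
grasp_force: 5.5
```

The position is unchanged while the force rises to 11 N, so the tab is on its stop. Lifting and going behind the cover.

Request:
carry_out --pt "0 0 -10 0" --pt "0 0 -28 0" --pt "0 0 -48 0" --pt "0 0 -60 0" --pt "-10 0 -65 0" --pt "-32 0 -66 0" --pt "-60 0 -66 0" --pt "-90 0 -66 0" --pt "-115 0 -66 0" --pt "-134 0 -66 0" --pt "-142 0 -66 0" --pt "-142 0 -66 0"

```text
time: 5.53
tool_pos: [561.2, -77.6, 119.9]
orientation: [-0.0, 0.888, 0.46, -0.0]
contact_force: [-0.5, 1.2, 0.3]
opening: -0.2
grasp_force: 0.0
```

```bash
python3 go.py 561.9 -75.6 67 55; python3 - <<'E'
from h import *
np.save("T3.npy",pose());im=read_camera("wrist");cv2.imwrite("pics/w3.png",im)
E
```

```text
tool [561.2 -77.6 119.9] yaw 54.73 delta [ 2.1 -0.5 52.9] turn -0.27 F [-0.5  1.2  0.3] t 5.5333
```

View pics/w3.png

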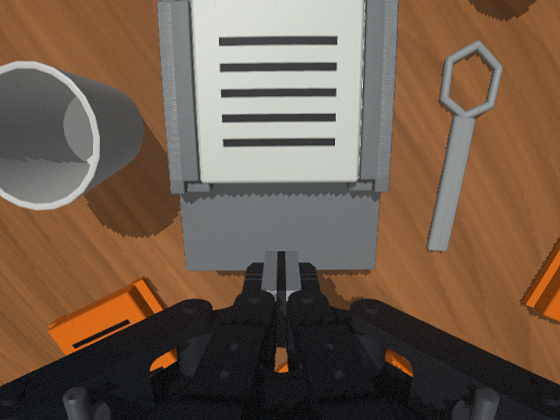

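The cover's rear edge is at row 183 and is centred on the fingers (column ~280). The deck's rear edge is at row 269. Checking the clearance.

```bash
python3 - <<'E'
from h import *
T=np.load("T3.npy");C=cam("wrist",T)
for p,z in(((280,183),72),((280,269),50),((202,183),72),((358,183),72),((186,269),50),((376,269),50)):
    print(p,(T[:3,:3].T@(cast([p],z,C)[0]-T[:3,3])).round(1))
E
```

```text
(280, 183) [30.6  0.7 47.8]
(280, 269) [-27.9   0.7  69.9]
(202, 183) [ 30.6 -39.4  47.9]
(358, 183) [30.7 40.8 47.8]
(186, 269) [-28.2 -57.6  69.9]
(376, 269) [-28.1  60.2  69.8]
```

Request:
carry_out --pt "0 0 8 0" --pt "0 0 22 0" --pt "0 0 38 0" --pt "0 0 50 0" --pt "0 0 55 0" --pt "0 0 55 0" --pt "0 0 55 0"

```text
time: 6.17
tool_pos: [562.5, -75.8, 65.3]
orientation: [-0.0, 0.887, 0.461, -0.0]
contact_force: [0.2, 0.0, -1.2]
opening: 0.1
grasp_force: 0.0
```

Request:
carry_out --pt "4 0 0 0" --pt "9 0 0 0" --pt "14 0 0 0" --pt "18 0 0 0" --pt "22 0 0 0" --pt "26 0 0 0" --pt "30 0 0 0" --pt "34 0 0 0" --pt "34 0 0 0"

```text
time: 6.92
tool_pos: [582.2, -47.6, 65.2]
orientation: [-0.0, 0.887, 0.461, 0.0]
contact_force: [-0.2, 0.2, -0.3]
opening: -0.1
grasp_force: 0.0
```

Request:
carry_out --pt "4 0 0 0" --pt "10 0 0 0" --pt "17 0 0 0" --pt "25 0 0 0" --pt "33 0 0 0" --pt "41 0 0 0" --pt "49 0 0 0" --pt "57 0 0 0" --pt "65 0 0 0" --pt "72 0 0 0" --pt "78 0 0 0" --pt "83 0 0 0"

```text
time: 7.92
tool_pos: [629.9, 20.2, 65.3]
orientation: [-0.0, 0.888, 0.461, 0.0]
contact_force: [0.4, -1.2, -0.5]
opening: -0.3
grasp_force: 0.4
```

Request:
carry_out --pt "3 0 0 0" --pt "6 0 0 0" --pt "8 0 0 0" --pt "8 0 0 0" --pt "8 0 0 0"

```text
time: 8.33
tool_pos: [634.2, 26.0, 65.4]
orientation: [-0.0, 0.888, 0.461, 0.0]
contact_force: [-1.1, -0.0, 0.6]
opening: -0.0
grasp_force: 0.0
```

Request:
carry_out --pt "-5 0 0 0" --pt "-15 0 -2 0" --pt "-25 0 -20 0" --pt "-35 0 -45 0" --pt "-45 0 -75 0" --pt "-55 0 -105 0" --pt "-62 0 -130 0" --pt "-65 0 -150 0" --pt "-65 0 -160 0" --pt "-65 0 -160 0" --pt "-65 0 -160 0"

```text
time: 9.25
tool_pos: [596.5, -27.3, 224.7]
orientation: [-0.0, 0.888, 0.461, -0.0]
contact_force: [0.2, -0.1, -1.1]
opening: -0.1
grasp_force: 0.0
```

```bash
python3 - <<'E'
from h import *
T=pose();print(T[:3,3]);np.save("T4.npy",T);cv2.imwrite("pics/w4.png",read_camera("wrist"))
C=cam("wrist",T);th=np.radians(55)
for u in[(45,41,72),(45,-41,72),(-45,41,72),(-45,-41,72)]:
  x=u[0]+107;print(u,proj([[604.3+np.cos(th)*x-np.sin(th)*u[1],-15+np.sin(th)*x+np.cos(th)*u[1],72]],C).round(0))
E
```

```text
[596.53742553 -27.29995239 224.65616934]
(45, 41, 72) [[221. -29.]]
(45, -41, 72) [[334. -30.]]
(-45, 41, 72) [[225.  97.]]
(-45, -41, 72) [[332.  96.]]
```

View pics/w4.png

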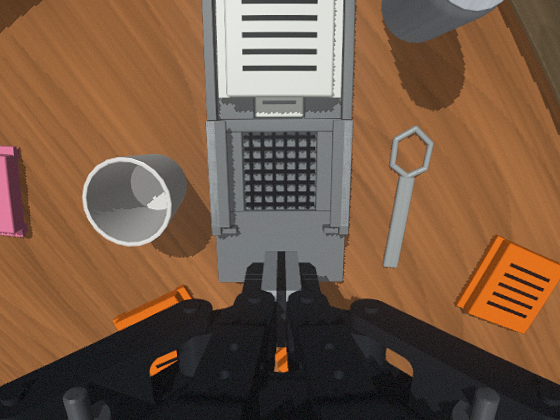

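The well is fully uncovered. The cover's rear edge is at row 97, as predicted for 107 mm of travel, and the cover lies straight between the walls. The tab at (280,107) is flush, and the neighbours have not moved.

```bash
python3 -c "
from workcell import order;print(order.job_done())"
```

```text
the job is handed in; nothing more can be done
None
```

The tab is pressed in to its stop, the cover is pushed about 107 mm along its rails onto the apron so the well is fully uncovered, the hand is clear, and the job was handed in at about 9.3 s (no verdict was returned).

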